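# Unjam two ice moulds in the ratchet clamp

## Task

The two stainless ice moulds on the trolley have jammed one in the other. Squeeze the ring-handled clamp together by feel until its ratchet holds the lower mould firmly, without denting it, and let go of the handles. Then draw the upper mould straight out and stand it upright on the black bar mat; last, free the lower mould by pressing the loose handle sideways, down off the ratchet teeth, so that the clamp opens wide, leaving the lower mould standing there and everything else undisturbed.

Things in the scene. Friction and masses are not known exactly. Their poses are not given: they have to be found in the camera images.
- clamp: fixed half of a steel scissor clamp with finger rings, like a big artery forceps lying flat 30 mm above the shelf, 230 mm long, screwed down. Origin: on the shelf under the pivot. x points from the pivot to the jaws, z up; its handle is on the +y side, its jaw on the -y side. Under it: base plate 4 mm high (x -125 to 25, y -3 to 31 mm), posts at the pivot and at x -110, y 19 mm.
- clamp_arm: moving half: loose handle on the -y side, jaw on the +y side, swinging about the pivot. Origin as for the clamp; turned about z against it by +0.20 rad when wide open, 0.07 to -0.23 when locked. A weak spring holds it open (up to 2 N at the shank). More than 30 N of its jaw on the mould dents it: do not squeeze much beyond 25 N. Never load this half with over 35 N.
- mould_seat (a point): point on the shelf midway between the jaws, where the moulds stand: 55 mm ahead of the pivot (clamp frame x = 55, y = 0 mm). The rubber-lined jaws (z 20 to 40 mm) close on the lower mould across y and push it against the fixed jaw. The moving jaw's rubber is worn by up to 8 mm or swollen by up to 6 mm, so where the jaws bite is unknown and must be felt.
- ratchet (a point): top of the ratchet bars that reach inwards from both shanks, 95 mm behind the pivot. 13 teeth click one after another from +0.07 to -0.23 rad of arm angle, one each 0.025 rad (1.9 mm at the squeeze point); each takes 1 to 3 N extra, then clicks over and the force drops. Let go, the handle slips back to the last tooth passed, which costs up to a tooth's worth of grip.
- squeeze_fixed (a point): outer side of the fixed shank at the squeeze point: clamp frame x = -75, y = 23, z = 30 mm. The shanks are bars 8 mm wide (y) and 10 mm tall (z 25 to 35 mm) that run along x from -40 to -115 mm.
- squeeze_free (a point): outer side of the loose shank at the squeeze point, 75 mm from the pivot, mid height, on a round boss 12 mm across and 10 mm tall. 64 mm from squeeze_fixed when wide open, 49 at arm angle 0. Before the bite 1 to 8 N move it, then the squeeze climbs by some 5 N a tooth. A squeeze of 18.5 N, averaged over a tooth's click, leaves 7 to 18 N of grip once let go; under 5 N is too loose.
- ring_fixed (a point): centre of the fixed finger ring (37 mm outside, 21 mm inside, round 8 mm bar), at the height of its top, 34 mm above the shelf; clamp frame x = -134, y = 34 mm.
- ring_free (a point): centre of the loose ring (same size), at the height of its top. 96 mm from ring_fixed when wide open, 38 to 79 when locked. To release: the loose handle springs sideways, which is down here; 3 mm down at this ring (5 to 9 N) the teeth part, 10 mm down is its stop, and the handle swings outwards (-y). It rises when let go: keep it down while it swings out, or it catches on a tooth again.
- mould_lower: lower stainless ice mould, a cup 58 mm across and 62 mm tall, 0.28 kg, loose, standing on the shelf between the jaws. Origin: centre of its underside. Its mouth has a soft ring that grips the upper mould: 5 to 11 N to pull out.
- mould_upper: upper stainless ice mould, a straight cup 48 mm across and 60 mm tall, 0.15 kg, sitting 18 mm deep in the lower one (its underside 44 mm above the shelf, its top at 104 mm). Origin: centre of its underside, z up.
- bar_mat: black rubber bar mat, 150 x 130 mm, 4 mm thick, lying fixed on the shelf to one side of the clamp. Origin: centre of its underside, x along its 150 mm side.
- crate_divider: red plastic crate divider lattice, 170 x 140 mm, 75 mm tall, fixed, on the other side of the clamp; bystander. Origin: centre of its underside.
- lowball: smoked glass lowball tumbler, 84 mm across, 88 mm tall, loose; bystander. Origin: centre of its underside.
- swizzle_holder: turned beech swizzle stick holder with sticks in it, 72 mm across, 155 mm tall with the sticks, loose; bystander. Origin: centre of its underside.
- mini_amber: amber miniature bottle, 38 mm across, 105 mm tall, loose; bystander. Origin: centre of its underside.
- mini_green: green miniature bottle with a red cap, 38 mm across, 105 mm tall, loose; bystander. Origin: centre of its underside.
- tonic_can: slim yellow-banded drinks can, 52 mm across, 115 mm tall, loose; bystander. Origin: centre of its underside.
There are look-alikes about, which are no part of the job. What is shaped like the mould_lower but blue, green or yellow is not meant.

How it is judged:
By the outcome, as a careful person would: the job done as asked, in the order asked, and still so for the second after the job is handed in, with the robot touching nothing.
It also fails if it takes over 72 s, if anything falls off the work surface, if the arm or the gripper's body presses on something with over 40 N, if the wrist force passes 120 N, or if a joint passes its speed limit or range.

## Robot

A 7-joint arm with a two-finger parallel gripper is mounted at the origin on the work surface. World frame = base frame: x ahead of the robot, y to its left, z up, the work surface at z = 0. Lengths are in m, angles in degrees, forces in N, time in s.
With the tool pointing down it reaches from about 0.35 to 0.775 m from the base axis. Payload 3.1 kg.
Tool frame: the origin (TCP) lies on the centre line of the jaws, within the pads' length; the fingertips stand 17 mm ahead of it and the grasp point (between the pads) lies 2 mm behind it (robot.tip_reach is the distance from the TCP to the fingertips, in m); z points along the fingers, y is the line along which they close (so a half turn about z gives the same grasp; the last joint's range is limited). The gripper opens to 85 mm and grips with 20 to 120 N. Pads are 22 mm wide; open, the fingers measure 114 mm over their backs; the gripper's body (76 mm by 85 mm) begins 54 mm behind the grasp point. The pads swing forward as they close: fully open they stand 13 mm farther back than shut.
Start: joints at [-2.389, 17.813, 0.802, 86.603, -0.252, 75.585, -1.558], TCP at [0.55, 0, 0.248] pointing down, gripper open.
Joint ranges: [-154.91, 154.91], [-16.99, 109.72], [-72.82, 74.43], [7.12, 147.25], [-82.49, 262.49], [11.32, 116.49], [-174.64, 174.64]. Speed limits (degrees/s): [159.86, 159.86, 180, 180, 180, 180, 180].

## Interface

Orientations are given as [roll, pitch, yaw] about the fixed x, y, z axes, in that order (R = Rz(yaw) Ry(pitch) Rx(roll)).
In Python, from station import robot, fingers, vision, workorder, recognise gives the robot as it stands. Calls block until the motion is done:
- robot.move_to(position, orientation): joint-space move of the TCP to a pose.
- robot.line_to(position, orientation=None, velocity=0.15, f_stop=None): straight line of the TCP; orientation=None keeps the orientation; velocity is the mean speed in m/s. With f_stop (N) it stops when the force on the tool has changed by that much, and returns True; else False.
- robot.move_j(angles): joint-space move.
- fingers.gripper_to(opening, force=None): opening from 0.0 (shut) to 1.0 (fully open); force is the grip in N (None keeps the last); returns when the fingers have stopped.
- robot.pause(seconds).
- robot.inverse_kinematics(position, orientation): joint angles nearest the present ones, or None.
- vision.grab_frame(name): name is "scene" or "side" or "wrist"; returns the picture (384x512x3 uint8, red, green, blue); there is no depth.
- vision.calibration(name): a dict with "mtx" (3x3 intrinsics, pixels), "k1" (the pictures are not rectified: a ray, as slopes to the right and down, at radius r is drawn at 1 + k1 r^2 times it, then the intrinsics apply), "extrinsics" (4x4, takes a point from world to camera coordinates); the wrist camera has in their place "T_tool_cam" (4x4, takes a point from camera to tool coordinates, whose origin is the TCP and whose axes are the flange's). Camera axes: x right, y up, looking along -z (the intrinsics and any distortion apply to the point x, -y, -z); pixel columns grow to the right and rows downward; lengths in m; the calibration is good to about 2 mm. A picture is of the moment at which its call begins: read the wrist's pose just before it. calibration takes no time and is no camera call.
A pose or a line that the arm cannot do raises robot.PlanningError and nothing moves.
- workorder.close_job(): hands the job in; it is judged then, once.
Trained networks look in the newest picture that a camera, given by its name, has taken for a name from the list of things; names that differ only in an ending like _2 or _b are one class to them, and where a whole thing is asked for, a point or a joint stands for the part that bears it (a point fixed in the world has none). Each returns a list of dicts, best first, with "p" (0 to 1); they miss things now and then, are a little off and sometimes report something else, mostly with a low value. They report only what shows in the picture. A call takes as long as a camera call. They do not tell look-alikes from the thing itself.
- recognise(label, camera): "rect" ([centre column, centre row, width, height] in pixels, round what is visible of it).
Readings, each from a call of its own:
- robot.current_time_s(): time.
- robot.current_joint_positions(): joint angles.
- robot.current_dq(): joint speeds.
- robot.current_joint_torque(): joint torques, N m.
- robot.current_tool_pos(): TCP position.
- robot.current_eef_rot(): TCP orientation.
- robot.current_contact_force(): force on the tool from outside, world axes, zero at the start.
- robot.current_torque(): the same for the moment, N m.
- robot.current_finger_gap(): opening from 0.0 (shut) to 1.0 (fully open).
- robot.current_gripper_force(): force on a finger pad.
Only numpy, scipy, OpenCV 4.12 (cv2) and the standard library are available. Lean on these libraries where they do the work, as an engineer would, in place of code of your own. Each camera call takes 0.05 s, during which the arm holds its last target. There are 200 camera calls.

## Working session

There is one attempt and no reset: what is moved stays moved. The work goes in short steps, each a Python script; the robot and the scene stay as the last script left them, time stands still between calls to the robot, and variables do not carry over. Pictures are saved under pics/ and viewed, at most 10 in all, crops included, and the job is handed in when it is done.

```bash
mkdir -p pics; ls; cat > h.py <<'E'
import numpy as np, cv2
from station import robot, fingers, vision, workorder, recognise
from scipy.spatial.transform import Rotation as R
def save(img,n,box=None,s=1):
    if box: img=img[box[1]:box[3],box[0]:box[2]]
    img=cv2.resize(img,None,fx=s,fy=s,interpolation=cv2.INTER_CUBIC)
    cv2.imwrite('pics/'+n+'.png',img[:,:,::-1])
def cam(name,pose=None):
    c=vision.calibration(name); K=np.array(c['mtx']); k1=c['k1']
    if 'extrinsics' in c: T=np.linalg.inv(np.array(c['extrinsics']))
    else:
        p,o=pose; W=np.eye(4); W[:3,:3]=R.from_euler('xyz',o,degrees=True).as_matrix(); W[:3,3]=p
        T=W@np.array(c['T_tool_cam'])
    return K,k1,T
def ray(cm,u,v):
    K,k1,T=cm
    q=cv2.undistortPoints(np.array([[[u,v]]],float),K,np.array([k1,0,0,0.]))[0,0] if abs(k1)<1e-9 else None
    xd=np.array([(u-K[0,2])/K[0,0],(v-K[1,2])/K[1,1]]); x=xd.copy()
    for _ in range(30): x=xd/(1+k1*(x@x))
    d=T[:3,:3]@np.array([x[0],-x[1],-1]); return T[:3,3],d
def at_z(cm,u,v,z):
    o,d=ray(cm,u,v); return o+d*(z-o[2])/d[2]
def proj(cm,P):
    K,k1,T=cm; p=np.linalg.inv(T)@np.append(P,1); x=np.array([p[0],-p[1]])/-p[2]
    x=x*(1+k1*(x@x)); return K[0,0]*x[0]+K[0,2],K[1,1]*x[1]+K[1,2]
def pose(): return robot.current_tool_pos(),robot.current_eef_rot()
E
python3 - <<'E'
from h import *
print(pose(),robot.current_time_s(),robot.current_finger_gap(), robot.tip_reach)
a=vision.grab_frame('scene');b=vision.grab_frame('side')
save(a,'scene',s=1.5); save(b,'side',s=1.5)
for n in ['clamp','clamp_arm','mould_lower','mould_upper','bar_mat','crate_divider','ring_fixed','ring_free','squeeze_fixed','squeeze_free','ratchet','lowball','swizzle_holder','mini_amber','mini_green','tonic_can']:
    for c in ['scene','side']:
        print(n,c,[(np.round(r['rect']).astype(int).tolist(),round(r['p'],2)) for r in recognise(n,c)])
print(robot.current_time_s())
E
```

```text
pics
(array([5.49299519e-01, 3.00832358e-05, 2.47208525e-01]), array([-1.79862956e+02,  5.07963575e-03,  9.00068695e+01])) 0.0 0.9996699053340803 0.017
clamp scene [([258, 207, 67, 46], 0.95), ([317, 177, 53, 42], 0.24)]
clamp side [([256, 195, 78, 59], 0.86), ([153, 114, 32, 42], 0.34)]
clamp_arm scene [([258, 208, 65, 23], 0.66), ([257, 205, 71, 44], 0.3)]
clamp_arm side [([256, 194, 36, 64], 0.77)]
mould_lower scene [([304, 234, 19, 30], 0.97), ([301, 204, 17, 26], 0.82), ([269, 244, 15, 27], 0.74), ([276, 222, 21, 18], 0.45), ([105, 238, 20, 26], 0.44)]
mould_lower side [([318, 183, 25, 28], 0.75), ([302, 155, 23, 30], 0.65), ([260, 153, 16, 28], 0.61), ([280, 177, 19, 20], 0.59), ([256, 195, 34, 62], 0.47)]
mould_upper scene [([276, 206, 15, 20], 0.52), ([254, 206, 66, 23], 0.47)]
mould_upper side [([279, 163, 18, 22], 0.77), ([252, 308, 36, 46], 0.26)]
bar_mat scene [([175, 254, 55, 48], 0.6)]
bar_mat side [([326, 279, 71, 61], 0.93)]
crate_divider scene [([316, 176, 51, 43], 0.76)]
crate_divider side [([210, 134, 54, 50], 0.63)]
ring_fixed scene [([256, 207, 69, 50], 0.9)]
rin
[... 335 characters left out ...]
.97)]
ratchet side [([324, 360, 25, 22], 0.74), ([255, 194, 75, 60], 0.6)]
lowball scene [([144, 202, 28, 35], 0.64)]
lowball side [([251, 311, 37, 46], 0.78)]
swizzle_holder scene []
swizzle_holder side [([153, 110, 37, 46], 0.76), ([325, 359, 21, 28], 0.3)]
mini_amber scene [([299, 137, 5, 24], 0.47), ([254, 206, 70, 45], 0.27)]
mini_amber side [([132, 136, 13, 29], 0.75), ([255, 194, 27, 54], 0.72), ([212, 134, 60, 52], 0.49)]
mini_green scene [([104, 238, 19, 26], 0.79), ([255, 210, 66, 41], 0.57)]
mini_green side [([326, 360, 24, 24], 0.97), ([147, 166, 21, 39], 0.25)]
tonic_can scene [([297, 138, 4, 22], 0.54)]
tonic_can side [([148, 166, 21, 40], 0.67), ([211, 134, 63, 52], 0.54)]
1.7
```

View pics/scene.png

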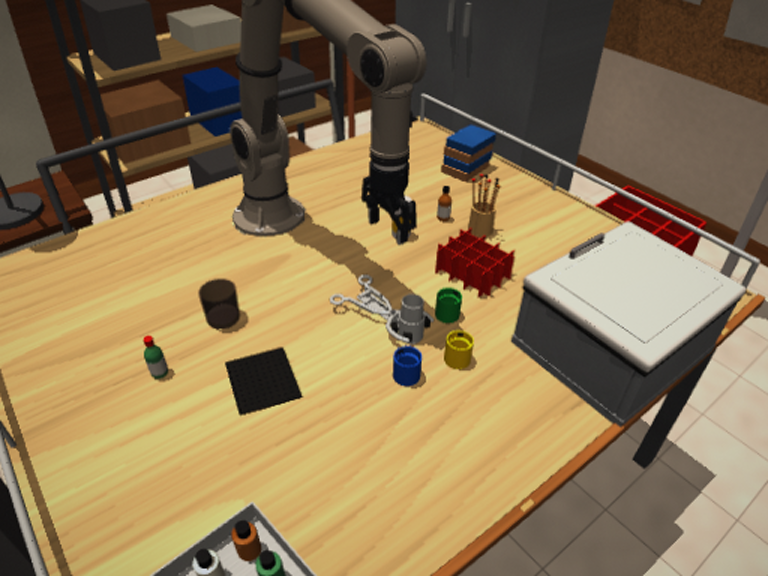

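View pics/side.png

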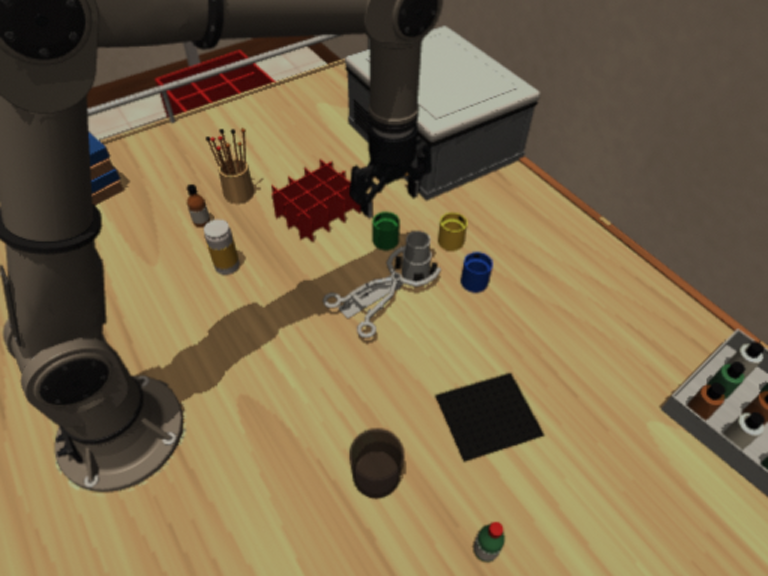

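The steel stack is at scene display (412,316) and side display (417,255). The look-alikes are blue (407,366), yellow (459,350) and green (448,305) in the scene picture. The clamp's rings are at side (333,301) and (367,331), the mat is at side (489,416), and the crate is on the far side. I choose the grey stack between the jaws.

```bash
python3 - <<'E'
from h import *
s=cam('scene');d=cam('side')
f=1/1.5
print('cam',s[2][:3,3],d[2][:3,3])
print('mould top scene',at_z(s,412*f,299*f,.104),'side',at_z(d,419*f,237*f,.104))
print('ringA',at_z(d,333*f,301*f,.034),'ringB',at_z(d,367*f,331*f,.034))
print('ringA sc',at_z(s,365*f,281*f,.034),'ringB',at_z(s,337*f,300*f,.034))
print('mat',[at_z(d,u*f,v*f,.004).round(3) for u,v in [(436,394),(512,374),(543,435),(465,460)]],at_z(s,264*f,380*f,.004))
print('crate',at_z(d,318*f,200*f,.04),at_z(s,475*f,262*f,.04))
for n,u,v in [('blue',477,282),('yellow',452,240),('green',386,240),('lowball',377,475),('can',225,262)]: print(n,at_z(d,u*f,v*f,.01))
E
```

```text
cam [ 1.3131895  -0.62358491  0.92427496] [ 0.11605904 -0.60736978  0.93329891]
mould top scene [0.62534807 0.01315786 0.104     ] side [0.63417026 0.01348433 0.104     ]
ringA [0.43681693 0.01794315 0.034     ] ringB [ 0.45343559 -0.07735523  0.034     ]
ringA sc [0.44778933 0.01897313 0.034     ] ringB [ 0.46443719 -0.07477539  0.034     ]
mat [array([ 0.493, -0.241,  0.004]), array([ 0.634, -0.285,  0.004]), array([ 0.598, -0.404,  0.004]), array([ 0.459, -0.365,  0.004])] [ 0.55204466 -0.32127536  0.004     ]
crate [0.55294069 0.27731769 0.04      ] [0.55929512 0.28167543 0.04      ]
blue [ 0.71697093 -0.08445142  0.01      ]
yellow [0.74778194 0.03729592 0.01      ]
green [0.62746387 0.11571335 0.01      ]
lowball [ 0.32273587 -0.30835969  0.01      ]
can [0.30912629 0.2474966  0.01      ]
```

```bash
python3 - <<'E'
from h import *
print(vision.calibration('wrist'))
robot.move_to([.53,-.0,.33],[180,0,8.7])
p=pose();a=vision.grab_frame('wrist');save(a,'w1',s=1.5)
print(p,robot.current_joint_positions(),robot.current_time_s())
cm=cam('wrist',p)
for n,P in [('m',(.63,.013,.104)),('rf',(.445,.018,.034)),('rl',(.459,-.076,.034)),('mat',(.55,-.321,0))]: print(n,proj(cm,P))
E
```

```text
{'mtx': array([[302.74908104,   0.        , 261.77905735],
       [  0.        , 302.74908104, 192.86507713],
       [  0.        ,   0.        ,   1.        ]]), 'k1': -0.07126385119942118, 'T_tool_cam': array([[-6.95101967e-04,  9.62830149e-01,  2.70106683e-01,
         6.90586629e-02],
       [ 9.99999652e-01,  7.93886802e-04, -2.56478008e-04,
        -1.18047034e-03],
       [-4.61378889e-04,  2.70106410e-01, -9.62830366e-01,
        -1.26590387e-01],
       [ 0.00000000e+00,  0.00000000e+00,  0.00000000e+00,
         1.00000000e+00]])}
(array([5.29902247e-01, 5.09298164e-05, 3.29694157e-01]), array([-1.79995987e+02,  2.83115238e-02,  8.74773830e+00])) [-11.87076282  13.78923672  12.88204864  80.92660068  -3.05468451
  85.6686462  -80.37568049] 2.9917
m (np.float64(264.61376024269094), np.float64(77.32541307542063))
rf (np.float64(241.5317309160734), np.float64(212.6304860712337))
rl (np.float64(305.84472917593655), np.float64(212.8394108766798))
mat (np.float64(463.45349070095995), np.float64(173.64894701601008))
```

View pics/w1.png

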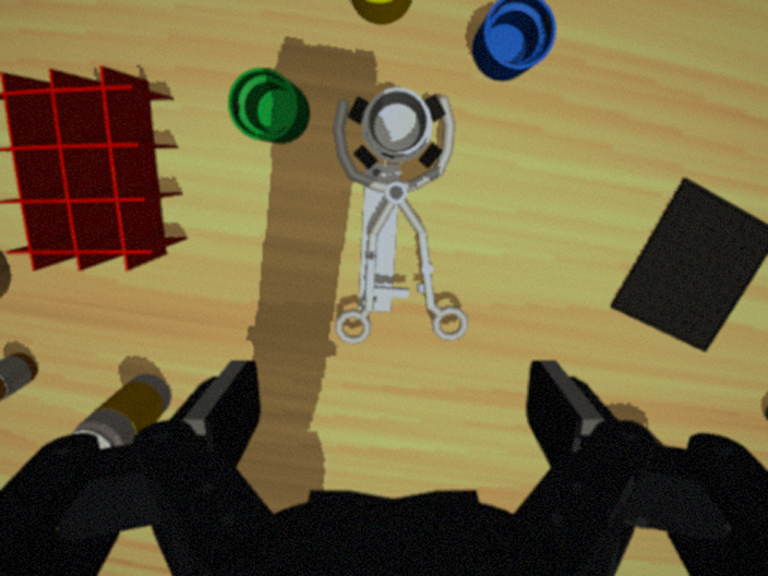

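The wrist picture shows the clamp with rings at (353,327) and (450,322) and the pivot at (396,192). The grey mould rim is at (397,117), green at (267,105), blue at (514,38), and the mat is on the right. Now I'll take a close crop from a better pose to fix the clamp frame.

```bash
python3 - <<'E'
from h import *
f=1/1.5
p=(np.array([5.29902247e-01,5.09298164e-05,3.29694157e-01]),[-179.995987,.0283,8.74774])
cm=cam('wrist',p)
for n,u,v,z in [('rf',353,327,.034),('rl',450,322,.034),('piv',396,192,.038),('mould',397,117,.104),('m1',684,178,.004),('m2',705,351,.004),('m3',612,306,.004)]: print(n,at_z(cm,u*f,v*f,z).round(4))
robot.move_to([.455,-.02,.24],[180,0,8.7])
p=pose();a=vision.grab_frame('wrist');save(a,'w2',(120,20,420,240),2.66)
print(p[0].tolist(),p[1].tolist())
E
```

```text
rf [0.4352 0.026  0.034 ]
rl [ 0.4549 -0.068   0.034 ]
piv [0.5714 0.0041 0.038 ]
mould [0.6293 0.0128 0.104 ]
m1 [ 0.6298 -0.2793  0.004 ]
m2 [ 0.4531 -0.3648  0.004 ]
m3 [ 0.4882 -0.2417  0.004 ]
[0.45490664179999835, -0.01998357664042597, 0.23991362757940593] [-179.98489882907282, -0.016093419177255593, 8.699039563258154]
```

View pics/w2.png

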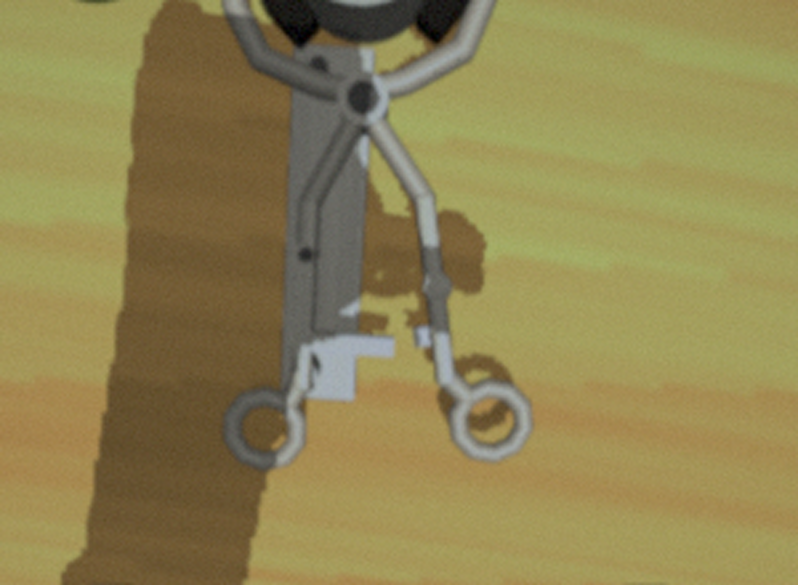

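The crop shows the fixed ring at (264,427), the loose ring at (490,421), the pivot at (362,98) and the loose boss at (438,286). The grey stack is between the rubber jaws, so the choice is right.

```bash
python3 - <<'E'
from h import *
from scipy.optimize import least_squares
p1=(np.array([5.29902247e-01,5.09298164e-05,3.29694157e-01]),[-179.995987,.0283,8.74774])
p2=([0.45490664179999835, -0.01998357664042597, 0.23991362757940593],[-179.98489882907282, -0.016093419177255593, 8.699039563258154])
c1=cam('wrist',p1);c2=cam('wrist',p2)
k=2.66
ca,sa=np.cos(.2),np.sin(.2)
A=lambda x,y:(x*ca-y*sa,x*sa+y*ca)
obs=[]
for n,m,z,uv in [('rf',(-.134,.034),.034,(264,427)),('rl',A(-.134,-.0345),.034,(490,421)),('piv',(0,0),.038,(362,98)),('boss',A(-.075,-.020),.035,(438,286))]:
    obs.append((n,m,at_z(c2,uv[0]/k+120,uv[1]/k+20,z)))
f=1/1.5
for n,m,z,uv in [('rf1',(-.134,.034),.034,(353,327)),('rl1',A(-.134,-.0345),.034,(450,322)),('piv1',(0,0),.038,(396,192)),('mould1',(.055,0),.104,(397,117))]:
    obs.append((n,m,at_z(c1,uv[0]*f,uv[1]*f,z)))
def W(q,m): c,s=np.cos(q[2]),np.sin(q[2]); return np.array([q[0]+c*m[0]-s*m[1],q[1]+s*m[0]+c*m[1]])
r=least_squares(lambda q:np.concatenate([W(q,m)-P[:2] for _,m,P in obs[:7]]),[.57,0,.15])
print(r.x,np.degrees(r.x[2]))
for n,m,P in obs: print(n,P.round(4),((W(r.x,m)-P[:2])*1000).round(1))
q=r.x
for n,m in [('seat',(.055,0)),('sqf',(-.075,.023)),('sql',A(-.075,-.026))]: print(n,W(q,m))
E
```

```text
[0.57204931 0.0043449  0.09282435] 5.31844376452709
rf [0.4365 0.0266 0.034 ] [-1.  -0.8]
rl [ 0.4535 -0.0677  0.034 ] [0.2 0.4]
piv [0.5713 0.0044 0.038 ] [ 0.7 -0.1]
boss [ 0.5056 -0.0363  0.035 ] [ 0.4 -0.1]
rf1 [0.4352 0.026  0.034 ] [ 0.2 -0.2]
rl1 [ 0.4549 -0.068   0.034 ] [-1.2  0.6]
piv1 [0.5714 0.0041 0.038 ] [0.6 0.3]
mould1 [0.6293 0.0128 0.104 ] [-2.5 -3.4]
seat [0.62681253 0.00944292]
sqf [0.4952403  0.02029405]
sql [ 0.50774697 -0.04219765]
```

The clamp frame is fitted to about 1 mm: origin (0.572, 0.0043), yaw 5.3°. I'll squeeze with the open gripper over the shanks: the pad on the loose side pushes the boss, stepping by feel.

```bash
cat >> h.py <<'E'
Q=(0.57205,0.00434,0.09282); YAW=5.318
c_,s_=np.cos(Q[2]),np.sin(Q[2]); EX=np.array([c_,s_,0]); EY=np.array([-s_,c_,0])
def C(x,y,z): return np.array([Q[0],Q[1],0])+EX*x/1000+EY*y/1000+np.array([0,0,z/1000])   # mm, clamp frame
def clamp_xy(P): d=np.array(P)-[Q[0],Q[1],0]; return np.array([d@EX,d@EY,d[2]])*1000
def F(n=3): f=np.mean([robot.current_contact_force() for _ in range(n)],0); return np.array([f@EX,f@EY,f[2]])
DN=[180,0,YAW]
E
python3 - <<'E'
from h import *
fingers.gripper_to(1.0,120)
robot.move_to(C(-74,-4,110),DN)
hit=robot.line_to(C(-74,-4,16),velocity=.1,f_stop=8)
robot.pause(.2)
print(hit,clamp_xy(robot.current_tool_pos()),robot.current_finger_gap(),F(),robot.current_time_s())
for i in range(4):
    t=robot.current_time_s(); robot.line_to(C(-74,-4+.5*(i+1),16),velocity=.02)
    print(robot.current_time_s()-t,clamp_xy(robot.current_tool_pos()),F(),[robot.current_contact_force().round(2).tolist() for _ in range(2)])
E
```

```text
False [-73.4804719   -4.02189213  16.57355595] 1.0025861624033356 [-0.32044724  0.2677222  -0.53847477] 5.7083
0.25 [-73.89998441  -3.41458696  16.11433811] [-0.51255263 -0.55553012 -0.57352852] [[-0.46, -0.6, -0.57], [-0.46, -0.6, -0.57]]
0.25 [-74.02013963  -2.9165037   15.97586795] [ 0.71024169 -0.45449423  0.26893791] [[0.75, -0.39, 0.27], [0.75, -0.39, 0.27]]
0.25 [-73.99722263  -2.44793938  15.98277449] [-0.01504707 -0.87096107 -0.98898478] [[0.07, -0.87, -0.99], [0.07, -0.87, -0.99]]
0.25 [-73.97178363  -1.95197108  16.00024946] [-0.25340292 -0.60915463  0.45910988] [[-0.2, -0.63, 0.46], [-0.2, -0.63, 0.46]]
```

```bash
cat > sq.py <<'E'
from h import *
import json,sys
y=float(sys.argv[1]); log=[]; why='range'
while y<22:
    f0=log[-1][1] if log else 0
    y+= 1.0 if f0<7 else .4
    robot.line_to(C(-74,y,16),velocity=.02)
    p=clamp_xy(robot.current_tool_pos()); f=-F(1)[1]; log.append((y,f,p[1]))
    print(round(y,1),round(p[1],2),round(f,2))
    w=[a for a in log if a[0]>y-1.95]; m=np.mean([a[1] for a in w])
    if f>24: why='peak';break
    if m>=17.6 and f<log[-2][1]-1: why='click';break
    if m>=19: why='mean';break
print(why,m,robot.current_time_s())
E
python3 sq.py -2
```

```text
-1.0 -0.86 0.43
0.0 0.09 0.58
1.0 1.09 -0.19
2.0 2.06 -0.34
3.0 2.68 -0.07
4.0 3.71 1.09
5.0 4.95 1.03
6.0 5.84 2.35
7.0 6.37 3.26
8.0 6.9 5.11
9.0 7.59 5.19
10.0 8.38 5.77
11.0 9.18 5.64
12.0 10.14 5.1
13.0 10.74 5.6
14.0 10.99 8.29
14.4 11.04 7.84
14.8 11.15 8.43
15.2 11.31 8.31
15.6 11.45 9.03
16.0 11.62 9.73
16.4 11.7 10.02
16.8 11.77 10.58
17.2 12.69 10.04
17.6 12.75 10.13
18.0 12.83 10.99
18.4 12.91 11.01
18.8 12.97 10.87
19.2 13.03 12.02
19.6 13.14 12.98
20.0 13.32 12.58
20.4 13.45 13.13
20.8 13.54 14.0
21.2 13.64 13.51
21.6 13.73 14.76
22.0 13.81 16.33
22.4 14.82 14.21
range 14.563426439307671 15.9583
```

The arm yields about 0.5 mm/N, so I go by the actual position. Clicks came at 11.8 and 13.8 mm with a force of about 10→16 N. One more tooth should bring the average close to 18 N.

```bash
cat > sq2.py <<'E'
from h import *
import sys
y=float(sys.argv[1]); lp=clamp_xy(robot.current_tool_pos())[1]; fs=[]
for i in range(30):
    y+=.6
    robot.line_to(C(-74,y,16),velocity=.02)
    p=clamp_xy(robot.current_tool_pos()); f=-F(1)[1]; fs.append(f)
    print(round(y,1),p.round(2),round(f,2))
    if p[1]-lp>.45 or f>24.5: break
    lp=p[1]
print(p[1]-lp,np.mean(fs),robot.current_time_s())
E
python3 sq2.py 22.4
```

```text
23.0 [-77.43  14.94  15.26] 14.63
23.6 [-77.39  15.02  15.26] 15.76
24.2 [-77.4   15.11  15.25] 16.67
24.8 [-77.47  15.28  15.21] 17.02
25.4 [-77.52  15.44  15.21] 16.42
26.0 [-77.54  15.65  15.23] 18.83
26.6 [-77.6   15.87  15.19] 19.4
27.2 [-77.98  16.93  15.15] 19.34
1.0564700652032446 17.25888933467604 17.9583
```

It clicked at 16.9 mm with a mean of about 17.3 N and a peak of about 20 N. The next tooth would peak near 25 N, so I stop here. Let go and look.

```bash
python3 - <<'E'
from h import *
for y in [22,18,14,10]:
    robot.line_to(C(-75,y,16),velocity=.03); print(y,clamp_xy(robot.current_tool_pos()).round(1),F(1).round(1))
robot.line_to(C(-75,8,120),velocity=.15)
robot.move_to(C(45,0,215),DN); robot.pause(.2)
p=pose();a=vision.grab_frame('wrist');save(a,'w3',(130,60,390,280),3)
print(p[0].tolist(),p[1].tolist(),robot.current_time_s(),proj(cam('wrist',p),C(55,0,104)))
print(recognise('mould_upper','wrist'))
E
```

```text
22 [-77.8  15.8  15.4] [ -5.4 -11.3   2. ]
18 [-76.1  15.4  15.7] [-3.5 -7.6  0.1]
14 [-73.6  14.9  16.5] [-0.2 -0.5 -0.3]
10 [-74.6  10.5  16.2] [-0.2 -0.6  0.1]
[0.6148702054324078, 0.008471073925786946, 0.21332805441358893] [-179.97102607592615, 0.23159562129239608, 5.303445277932119] 20.8833 (np.float64(263.020706316194), np.float64(179.3894155735684))
[{'rect': [263.1, 174.2, 56.2, 68.8], 'p': 0.69}, {'rect': [289.0, 276.9, 46.2, 102.8], 'p': 0.54}]
```

View pics/w3.png

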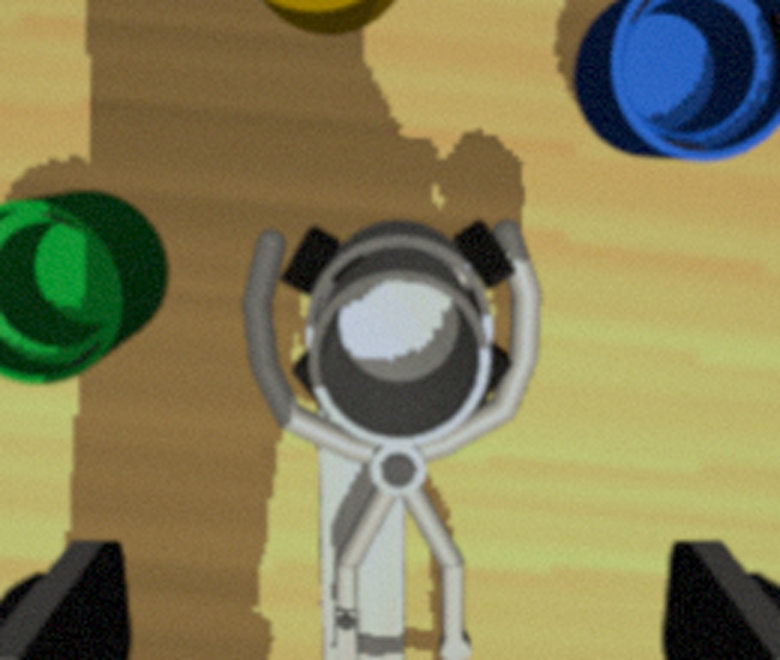

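The ratchet is holding: contact was lost at 15 mm, and the boss stays inward. The steel stack's upper rim is centred at crop (400,350), which is clamp frame (57.5, 0). Next: grip and draw.

```bash
python3 - <<'E'
from h import *
robot.line_to(C(57.5,0,150),velocity=.15)
print(robot.line_to(C(57.5,0,84),velocity=.1,f_stop=8))
fingers.gripper_to(0.3,45); robot.pause(.1)
print(robot.current_finger_gap(),robot.current_gripper_force(),clamp_xy(robot.current_tool_pos()),F())
for z in [87,90,93,96,99,103,108,114]:
    robot.line_to(C(57.5,0,z),velocity=.03); print(z,clamp_xy(robot.current_tool_pos()).round(1),F(1).round(1))
print(robot.current_finger_gap(),robot.current_time_s())
E
```

```text
False
0.5529524644830651 46.90458655357361 [57.95599665 -0.41557925 84.91224452] [-0.191507   -0.57069468  5.19726613]
87 [57.2 -0.3 86. ] [ 1.3 -0.7 -3.8]
90 [56.8 -0.1 88.8] [ 2.3 -1.2 -9.3]
93 [57.  -0.1 92.7] [ 0.8 -2.3 -8.5]
96 [57.3 -0.1 96.4] [ 0.1 -1.3 -6.5]
99 [ 58.5   1.  100.8] [ 0.3 -0.2 -2.7]
103 [ 58.1   0.3 104. ] [ 0.5  0.4 -1.4]
108 [ 5.780e+01 -1.000e-01  1.084e+02] [ 0.4 -0.3 -1.8]
114 [ 57.8  -0.  114.4] [ 0.3  0.2 -1.8]
0.5504457983563775 25.075
```

```bash
python3 - <<'E'
from h import *
robot.line_to(C(57.5,0,150),velocity=.15)
M=np.array([.543,-.322,0])
robot.move_to(M+[0,0,.12],DN)
robot.line_to(M+[0,0,.055],velocity=.1); robot.pause(.1)
print(F(),robot.current_tool_pos())
print(robot.line_to(M+[0,0,.040],velocity=.015,f_stop=2.5)); print(F(),robot.current_tool_pos())
fingers.gripper_to(0.8,40); robot.pause(.1); print(F(),robot.current_tool_pos())
robot.line_to(M+[0,0,.16],velocity=.12)
fingers.gripper_to(1.0)
a=vision.grab_frame('side');save(a,'s2',(190,130,390,320),3)
print(robot.current_time_s())
E
```

```text
[ 0.22236703 -0.36805266 -3.25236747] [ 0.54379276 -0.32252357  0.05611609]
True
[-0.45168595 -0.86362466  5.40282949] [ 0.54281083 -0.32195653  0.04491033]
[-0.04789478 -0.79710279  0.43067122] [ 0.5414855  -0.32103873  0.04311794]
30.2833
```

View pics/s2.png

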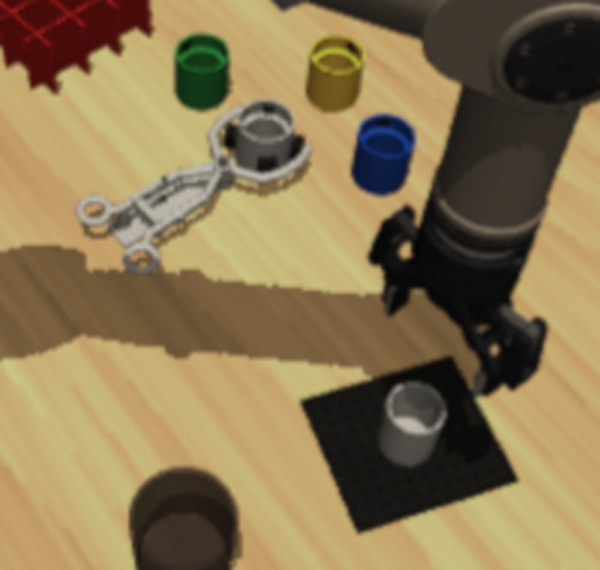

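The upper mould stands upright on the mat, the lower one is still clamped in the jaws, and the bystanders haven't moved. Next I press the loose ring down (arm at about 0.02 rad) and carry it outwards.

```bash
python3 - <<'E'
from h import *
def ring(th,z): c,s=np.cos(th),np.sin(th); x,y=-134,-34.5; return C(x*c-y*s,x*s+y*c,z)
fingers.gripper_to(0.0,40)
robot.move_to(ring(.02,110),DN)
robot.line_to(ring(.02,60),velocity=.12); robot.pause(.1); f0=F(1)
a=vision.grab_frame('wrist');save(a,'w4',s=1.5)
print('touch',robot.line_to(ring(.02,44),velocity=.02,f_stop=2.5),clamp_xy(robot.current_tool_pos()),F(1)-f0)
z=clamp_xy(robot.current_tool_pos())[2]; zt=z
for i in range(14):
    z-=1; robot.line_to(ring(.02,z),velocity=.02); p=clamp_xy(robot.current_tool_pos()); f=F(1)-f0
    print(round(z,1),p.round(1),f.round(1))
    if p[2]<zt-6 or f[2]>19: break
print(robot.current_time_s())
E
```

```text
touch True [-133.02608852  -37.73962136   47.14551637] [-1.14477794 -0.36859973  1.66602517]
46.1 [-133.1  -37.2   46.2] [-0.1 -0.1  2. ]
45.1 [-133.2  -37.2   45.2] [-0.7 -0.7  2.7]
44.1 [-133.1  -37.2   44.2] [-1.  -0.7  2.4]
43.1 [-133.1  -37.2   43.2] [0.4 0.1 3. ]
42.1 [-133.1  -37.2   42.2] [-0.6 -0.   3.2]
41.1 [-133.1  -37.2   41.2] [-0.3  0.3  3.2]
40.1 [-133.   -37.2   40.2] [-0.6 -0.8  3.8]
35.2917
```

View pics/w4.png

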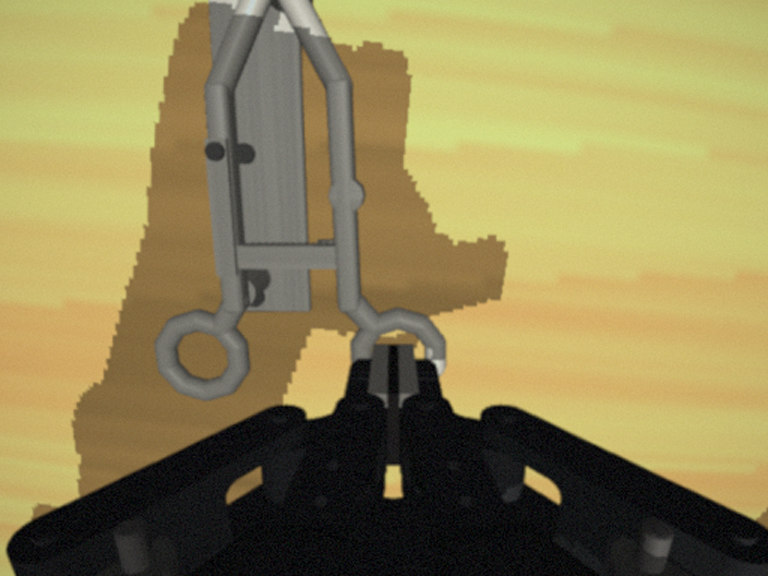

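The ring is centred under the tip, but the force is only 3.8 N, so I check whether the tip is in the hole or on the bar.

```bash
python3 - <<'E'
from h import *
a=vision.grab_frame('wrist');b=vision.grab_frame('side')
x=cv2.resize(a[150:320,90:330],None,fx=2.4,fy=2.4,interpolation=cv2.INTER_CUBIC)
p=[int(v) for v in proj(cam('side'),robot.current_tool_pos())]
y=cv2.resize(b[p[1]-40:p[1]+45,p[0]-45:p[0]+20],(200,408*200//200),interpolation=cv2.INTER_CUBIC)
y=cv2.resize(b[p[1]-50:p[1]+35,p[0]-25:p[0]+20],(216,408),interpolation=cv2.INTER_CUBIC)
save(np.hstack([x,y]),'w5'); print(F(),robot.current_time_s())
E
```

```text
[ 2.46346246 -0.41974598  3.97314203] 35.3917
```

View pics/w5.png

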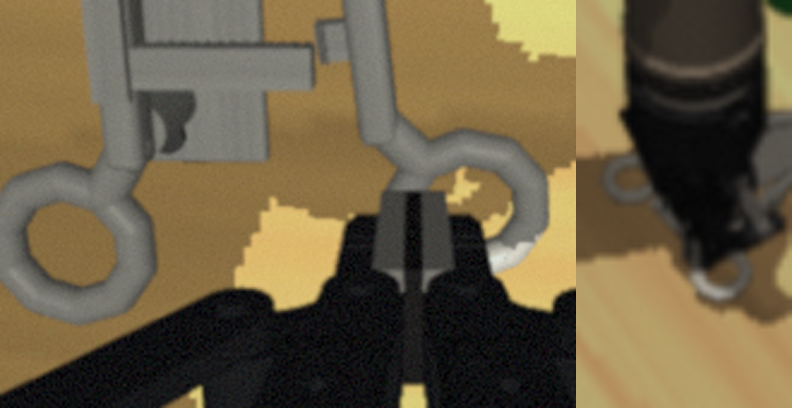

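The teeth have parted and the handle has already swung outwards under the tip, with the ratchet bars apart. I follow it out to the wide-open position while still holding it down, then lift.

```bash
python3 - <<'E'
from h import *
def ring(th,z): c,s=np.cos(th),np.sin(th); x,y=-134,-34.5; return C(x*c-y*s,x*s+y*c,z)
for th in [.08,.14,.19]:
    robot.line_to(ring(th,40),velocity=.05); print(th,clamp_xy(robot.current_tool_pos()).round(1),F(1).round(1))
robot.line_to(ring(.19,70),velocity=.06)
robot.line_to(ring(.19,180),velocity=.15)
robot.move_to(C(0,-20,330),DN); robot.pause(.3)
a=vision.grab_frame('wrist');b=vision.grab_frame('scene')
x=cv2.resize(a[30:330,100:500],(533,400)); y=cv2.resize(b[120:290,80:340],(266,174)); z=np.zeros((400,266,3),np.uint8); z[:174]=y
save(np.hstack([x,z]),'fin'); print(F(),robot.current_time_s())
p=pose();cm=cam('wrist',p)
for pt in [C(*(-124.5,-60.4),34),C(55,0,62)]: u,v=proj(cm,pt); print((u-100)*1.3325,(v-30)*1.333)
E
```

```text
0.08 [-130.4  -45.7   40.1] [ 1.6 -0.6  4.4]
0.14 [-128.3  -52.4   39.8] [-0.3  1.8  6.3]
0.19 [-126.1  -59.1   39.5] [-0.5  1.7  4.2]
[-0.27266083  0.63736617  1.08138778] 39.0667
251.57873974126076 278.8793491102452
195.01699610948683 117.5010904388635
```

View pics/fin.png

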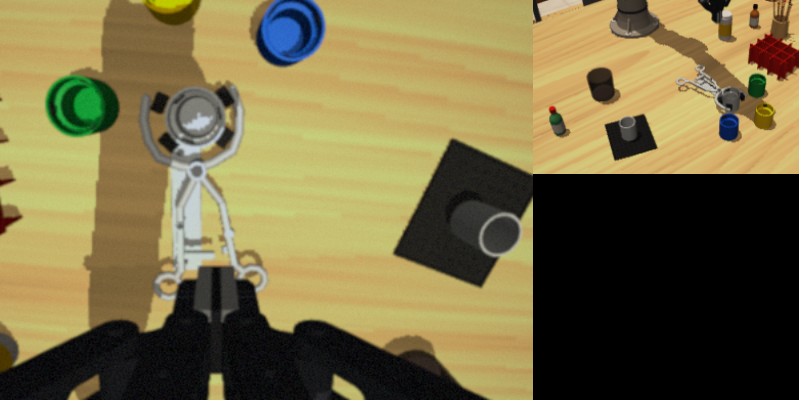

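The loose ring is at (251,278), exactly where the wide-open angle puts it. The lower mould stands free between the jaws, the upper one is upright on the mat, and nothing else has moved.

```bash
python3 -c "
from h import *
print(workorder.close_job())"
```

```text
the job is handed in; nothing more can be done
None
```

I handed the job in at about 39 s of robot time: the upper mould stands upright on the bar mat, the clamp is wide open, and the lower mould is standing free between its jaws. Nothing else had visibly moved.

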